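Clear the fallen brass hook out of the organiser's doorway and shut its door

ROBOT

A 6-joint arm with a two-finger parallel gripper is mounted at the origin on the work surface. World frame = base frame: x ahead of the robot, y to its left, z up, the work surface at z = 0. Lengths are in mm, angles in rad, forces in N, time in s.
With the tool pointing down it reaches from about 350 to 850 mm from the base axis. Payload 8.1 kg.
Tool frame: the origin (TCP) lies midway between the tips of the shut fingers; the grasp point (between the pads) lies 19 mm behind it (r.grip_depth is the distance from the TCP to the grasp point, in mm); z points along the fingers, y is the line along which they close (so a half turn about z gives the same grasp; the last joint's range is limited). The gripper opens to 85 mm and grips with 20 to 120 N. Pads are 22 mm wide; open, the fingers measure 114 mm over their backs; the gripper's body (76 mm by 85 mm) begins 54 mm behind the grasp point. The pads swing forward as they close: fully open they stand 13 mm farther back than shut.
Start: joints at [1.117, 0.13, 1.488, -0, 1.523, -0.085], TCP at [216.277, 559.669, 231.292] pointing down, gripper open.
Joint ranges: [-2.96, 2.96], [-0.89, 2.26], [0.02, 2.5], [-1.34, 4.48], [0, 2.73], [-2.66, 2.66]. Speed limits (rad/s): [2.39, 2.39, 2.79, 3.14, 3.14, 3.14].

INTERFACE

Orientations are given as a 3x3 rotation matrix whose columns are the frame's x, y, z axes.
In Python, from workcell import r gives the robot as it stands.
- The arm moves only by the tool apply_moves, never from a script. Its argument "increments" is text: rows parted by semicolons, each of 7 numbers parted by spaces: the turn, a rotation vector about the tool's x, y, z in degrees, then the shift along the tool's x, y, z in mm, then the closure, from 0 (fully open) to 1 (shut). A call has 1 to 5 rows; each row shifts and turns the commanded pose from where the row before left it, along the tool's axes as they then stand; what a row does not reach is not made up. A row lasts 1/10 s, in which the tool goes at most 50 mm and 8.59 degrees, less where a joint would pass 70% of its speed; a pose out of reach is approached as far as the arm can. A call with a gripper value outside its range is refused whole. The fingers move at their own pace and stop on an object; the grip force is fixed at half the most. Time passes only in rows, so rows that do not move let the fingers close. It gives the time, the measured TCP pose, the force, the opening and the grip force at its end, in the units of the state.
- r.sense(): the state, without advancing time (a new reading comes with each control period).
- r.grab_frame(name): name is "scene" or "top" or "wrist"; returns a dict with "pixels" (384x512x3 uint8, red, green, blue), "fx", "fy", "cx", "cy" (pixels), "k1" (the pictures are not rectified: a ray, as slopes to the right and down, at radius r is drawn at 1 + k1 r^2 times it, then the intrinsics apply), "eye" and "orientation" of the camera in the world. Camera axes: x right, y up, looking along -z (the intrinsics and any distortion apply to the point x, -y, -z); pixel columns grow to the right and rows downward; lengths in mm; the calibration is good to about 2 mm. A picture is of the moment at which its call begins. There is no depth.
- r.finish_job(): hands the job in; it is judged then, once.
Trained networks look in a picture, given as the dict that the camera call returned (one of the last four; its "shot" number tells which), for a name from the list of things; names that differ only in an ending like _2 or _b are one class to them, and where a whole thing is asked for, a point or a joint stands for the part that bears it (a point fixed in the world has none). Each returns a list of dicts, best first, with "confidence" (0 to 1); they miss things now and then, are a little off and sometimes report something else, mostly with a low value. They report only what shows in the picture. A call takes as long as a camera call. They do not tell look-alikes from the thing itself.
- r.silhouettes(name, picture): "mask" (384x512 bool, what is visible of it) and "extent" ([left, top, right, bottom] in pixels, round what is visible of it).
The state is a dict: "clock": time; "joints": joint angles; "qvel": joint speeds; "joint_torque": joint torques, N m; "tcp_pos": TCP position; "orientation": TCP orientation; "contact_force": force on the tool from outside, world axes, zero at the start; "wrist_torque": the same for the moment, N m; "opening": opening from 0.0 (shut) to 1.0 (fully open); "gripper_force": force on a finger pad.
Only numpy, scipy, OpenCV 4.12 (cv2) and the standard library are available. Lean on these libraries where they do the work, as an engineer would, in place of code of your own. Each camera call takes 0.05 s, during which the arm holds its last target. There are 200 camera calls.

TASK

The brass coat hook that fell off the wall rail lies in the open-topped wooden organiser and juts out through its doorway, so the door cannot shut. Lift the hook out and lay it gently on its flat back plate in the free part of the round tray, wholly inside the rim, then push the organiser's door fully shut until it snaps home on its catch. Do not drop the hook, and leave the other things where they are.

Things in the scene. Friction and masses are not known exactly. Their poses are not given: they have to be found in the camera images.
- organiser: Fixed pine organiser, 140 (x) x 240 (y) x 120 (z) mm, open on top. Origin: centre of its underside; its front (doorway) faces its own -x. A solid plinth carries the compartment floor at z = 50 mm; 10 mm walls at the sides and back rise to z = 120 mm; the front, at x = -70 mm, is open but for the door.
- door (a joint): Door hinge, rad: 0 = fully shut, grows as the free edge swings out to the organiser's -x (limit 1.5); stays where left. Vertical pine panel 12 mm thick, 238 wide, 68 high (z 51 to 119 mm), hinged at the organiser's +y side. A sprung catch resists in the last 0.1 rad (a few newtons), then snaps it to 0. Brass knob, 16 mm wide, 15 mm out of the outer face, 218 mm from the hinge, z = 95 mm.
- door_hinge (a point): Point on the door's hinge axis at mid height, in the plane of the door's outer face. Turns with the door: x points from the outer face into the panel (12 mm thick, normal to it), -y runs along the door from the hinge to the free edge, z up.
- door_edge (a point): Point on the door's outer face at its free edge, top corner, 239 mm from the hinge axis. Axes as door_hinge.
- hook: Loose brass coat hook, 0.2 kg. Origin: centre of the plate's underside; x along the plate, z up. Plate 160 x 28 x 8 (z) mm. At its middle a flat-sided stem, 26 (x) x 12 (y) mm, z 8 to 44 mm: grip it across y. From its top a 10 mm prong runs to +x, ending in a 16 mm ball at x = 47, z = 48. Starts plate down on the compartment floor along the organiser's x, -x end at least 30 mm out of the doorway.
- hook_end_a (a point): Middle of the hook plate's +x end (2 mm inside it).
- hook_end_b (a point): Middle of the hook plate's -x end (2 mm inside it).
- tray: Fixed round resin tray with rattan-wrapped edge, outer radius 180 mm, rim 28 mm high. Origin: centre of its underside. Floor at z = 8 mm, flat to a radius of 157 mm. The half towards the tray's own -x (within about 140 mm of the centre) is free; the dish and bowl stand in the +x half, the lidded box near +y and the tweezers near -y.
- ring_dish: White porcelain ring dish in the tray, 90 mm across, 25 mm high; origin under its centre. Leave alone.
- tie_bowl: Grey silicone hair tie bowl in the tray, 100 mm across, 42 mm high; origin under its centre. Leave alone.
- lidded_box: Round glazed ceramic box with knobbed lid (one piece) in the tray, 66 mm across, 56 mm high; origin under its centre. Leave alone.
- tweezers: Steel tweezers in the tray, 102 mm long, 20 mm wide, 8 mm high, lying along own x; origin under the centre. Leave alone.
- perfume: Amber perfume bottle at the right, 56 mm across, 110 mm high; origin under its centre. Leave alone.
- cream_jar: White cream jar at the right, 68 mm across, 50 mm high; origin under its centre. Leave alone.
- hairbrush: Dark wooden hairbrush at the left, 205 mm long along own x, 56 mm wide, 24 mm high; origin at table level near its middle. Leave alone.
Things that resemble listed ones, but are neither listed nor needed, are in the scene too. Of the things that look like the hook, the largest one is meant.

How it is judged (in metres and radians):
On the way, in this order (a step that is already met when the one before it is completed fails the run):
1. the hook lies in the tray on its back plate, wholly inside the rim and let go (horizontal distance between each of hook_end_a, hook_end_b and tray below 0.16 m and z of hook in the frame of tray below 0.02 m and angle between hook's own z axis and vertical below 0.25 rad and linear speed of hook below 0.03 m/s and contact force between the fingers and hook below 0.05 N), for 0.2 s.
2. the door is fully shut on its catch (value of joint door below 0.03 rad and velocity of joint door between -0.05 and 0.05 rad/s), for 0.2 s.
At the end, for the whole second after the job is handed in: The door is fully shut on its catch (hinge under 0.03 rad) and still; the hook rests in the tray on its back plate (within 0.25 rad of flat), both plate ends within 160 mm of the tray's centre, its underside less than 20 mm above the tray's underside, and still (all of step 2 and horizontal distance between each of hook_end_a, hook_end_b and tray below 0.16 m and z of hook in the frame of tray below 0.02 m and angle between hook's own z axis and vertical below 0.25 rad and linear speed of hook below 0.03 m/s); the robot touches nothing.
It fails at once if one of the other loose things moved by more than 30 mm (distance of any of ring_dish, tie_bowl, lidded_box, tweezers, perfume, cream_jar, hairbrush from where it was at the start of the episode above 0.03 m).
It fails at once if the hook is dropped or thrown (faster than 0.8 m/s while not held) (contact force between the fingers and hook below 0.05 N and linear speed of hook above 0.8 m/s).
It also fails if it takes over 64 s, if anything falls off the work surface, if the arm or the gripper's body presses on something with over 40 N, if the wrist force passes 120 N, or if a joint passes its speed limit or range.

## Working session

There is one attempt and no reset: what is moved stays moved. The work goes in short steps, Python scripts to look and compute and a tool call to move; the robot and the scene stay as the last step left them, time stands still between calls to the robot, and variables do not carry over. Pictures are saved under pics/ and viewed, at most 10 in all, crops included, and the job is handed in when it is done.

Besides the shell and the picture viewer there is one more tool, called after ">>>" by a JSON object that holds its "api" and its "payload". apply_moves: Moves the arm, as the interface text tells. Its arguments: {"type":"object","properties":{"increments":{"type":"string"}},"required":["increments"]}

```bash
ls; mkdir -p pics; cat > h.py <<'E'
import numpy as np, cv2
from workcell import r
def ray(p,u,v):
    x=(u-p["cx"])/p["fx"]; y=(v-p["cy"])/p["fy"]
    a,b=x,y
    for _ in range(20):
        s=1+p["k1"]*(a*a+b*b); a,b=x/s,y/s
    return np.array(p["orientation"])@np.array([a,-b,-1.0])
def onz(p,u,v,z):
    d=ray(p,u,v); e=np.array(p["eye"]); return (e+d*(z-e[2])/d[2]).round(1)
def proj(p,X):
    c=np.array(p["orientation"]).T@(np.array(X,float)-np.array(p["eye"]))
    a,b=c[0]/-c[2],-c[1]/-c[2]; s=1+p["k1"]*(a*a+b*b)
    return np.array([p["cx"]+p["fx"]*a*s,p["cy"]+p["fy"]*b*s])
def save(p,n,crop=None,k=1):
    im=p["pixels"][:,:,::-1]
    if crop: im=im[crop[1]:crop[3],crop[0]:crop[2]]
    cv2.imwrite("pics/"+n+".png",cv2.resize(np.ascontiguousarray(im),None,fx=k,fy=k,interpolation=cv2.INTER_CUBIC))
E
python3 - <<'E'
from h import *
a=r.grab_frame("top");b=r.grab_frame("scene")
save(a,"top",k=1.5);save(b,"scene",k=1.5)
for p in(a,b):
  print(p["eye"],p["fx"],p["k1"])
  for n in["hook","organiser","door","tray","tweezers","lidded_box","ring_dish","tie_bowl"]:
    for d in r.silhouettes(n,p): print(n,round(d["confidence"],2),d["extent"],d["mask"].sum())
E
```

```text
pics
[ 365.6831359    17.21706733 1416.07853978] 381.0400799046593 0.03966903072290892
hook 0.91 [197.4, 137.1, 210.9, 179.8] 324
hook 0.54 [231.1, 208.3, 265.5, 217.0] 161
hook 0.52 [179.9, 235.8, 201.9, 263.7] 171
hook 0.33 [326.5, 126.8, 351.1, 154.3] 466
hook 0.17 [396.0, 186.9, 421.0, 204.8] 339
organiser 0.67 [161.1, 125.8, 239.8, 223.7] 3307
door 0.87 [162.7, 165.9, 201.8, 222.5] 299
tray 0.61 [274.9, 117.6, 371.7, 209.5] 5531
tray 0.2 [293.3, 130.2, 319.3, 153.6] 560
tweezers 0.61 [353.6, 147.4, 360.9, 173.0] 136
tweezers 0.3 [395.5, 186.7, 422.5, 206.3] 338
lidded_box 0.53 [283.7, 158.7, 300.8, 177.8] 235
tie_bowl 0.86 [292.5, 130.7, 322.0, 154.4] 570
tie_bowl 0.49 [384.6, 225.7, 402.3, 242.6] 263
[1283.28820781 -305.87888333 1173.5102616 ] 406.02203300930313 -0.1467856963190481
hook 0.71 [267.4, 134.5, 295.4, 145.9] 137
hook 0.69 [302.0, 183.7, 324.5, 214.4] 306
hook 0.56 [231.0, 180.8, 262.7, 194.6] 209
organiser 0.93 [275.2, 145.4, 362.9, 240.6] 4168
door 0.7 [283.3, 143.4, 345.1, 186.8] 987
door 0.62 [301.8, 185.5, 321.7, 216.5] 251
tray 0.74 [138.2, 208.3, 248.9, 310.1] 6858
tweezers 0.62 [148.9, 260.9, 168.6, 286.3] 142
lidded_box 0.55 [212.8, 226.7, 234.6, 245.5] 337
ring_dish 0.76 [170.5, 271.6, 201.0, 291.2] 605
tie_bowl 0.96 [204.2, 245.2, 236.5, 279.6] 817
```

```bash
python3 - <<'E'
import cv2
for n,c in(("top",(140,100,440,280)),("scene",(120,120,420,320))):
    im=cv2.imread(f"pics/{n}.png"); c=[int(1.5*x) for x in c]
    cv2.imwrite(f"pics/{n}c.png",cv2.resize(im[c[1]:c[3],c[0]:c[2]],(795,int(795*(c[3]-c[1])/(c[2]-c[0]))),interpolation=cv2.INTER_CUBIC))
E
```

```text
(no output)
```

View pics/topc.png

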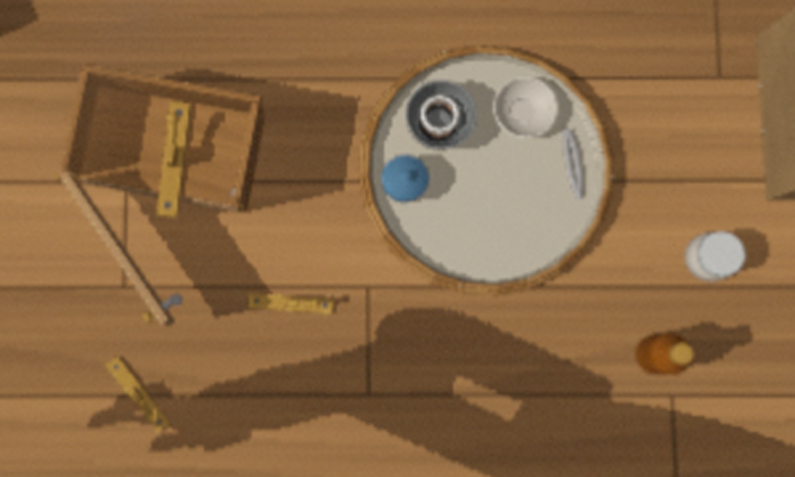

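View pics/scenec.png

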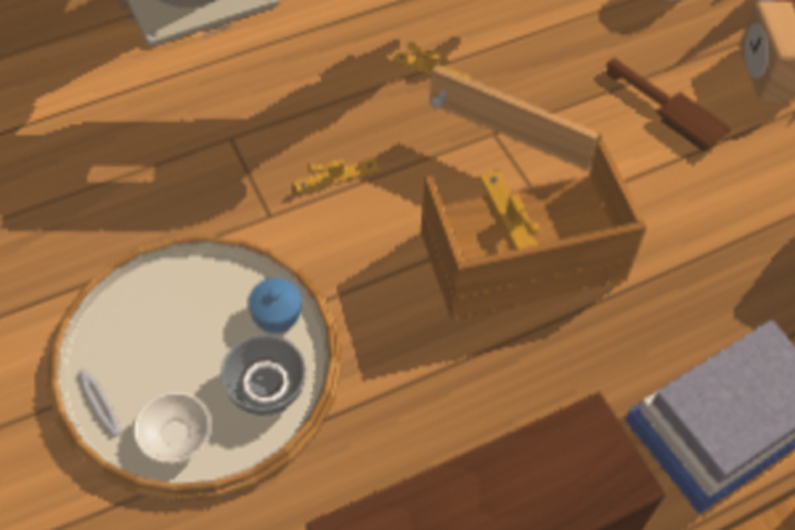

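The top view (crop px) shows the hook in the organiser from (178,103) to (168,215), with two smaller look-alikes outside near (300,302) and (140,395). The door is open, from the hinge at (68,177) to its free edge at (165,322). The tray is free around (480,230).

```bash
cat >> h.py <<'E'
def C(u,v): return 140+u/2.65,100+v/2.65
def hull(p,X):
    m=np.zeros((384,512),np.uint8)
    cv2.fillConvexPoly(m,cv2.convexHull(np.array([proj(p,x) for x in X]).astype(np.float32)*16).astype(np.int32),1,shift=4); return m
def box(x0,x1,y0,y1,z0,z1): return np.array([[x,y,z] for x in(x0,x1) for y in(y0,y1) for z in(z0,z1)],float)
PARTS=[box(-80,80,-14,14,0,8),box(-13,13,-6,6,8,44),box(-13,47,-5,5,39,49),box(41,53,-6,6,42,54)]
def hookmask(p,x,y,yaw,z):
    c,s=np.cos(yaw),np.sin(yaw);R=np.array([[c,-s,0],[s,c,0],[0,0,1]])
    m=np.zeros((384,512),np.uint8)
    for P in PARTS: m|=hull(p,P@R.T+[x,y,z])
    return m>0
def fit(views,x0,z):
    from scipy.optimize import minimize
    def f(q):
        return sum(1-(hookmask(p,q[0],q[1],q[2]/100,z)&m).sum()/max(1,(hookmask(p,q[0],q[1],q[2]/100,z)|m).sum()) for p,m in views)
    x0=np.array([x0[0],x0[1],x0[2]*100])
    return minimize(f,x0,method="Nelder-Mead",options=dict(initial_simplex=x0+np.array([[0,0,0],[12,0,0],[0,12,0],[0,0,12]]),xatol=.1,fatol=1e-4))
E
python3 - <<'E'
from h import *
a=r.grab_frame("top")
for n,(u,v),z in[("hookin",(178,103),58),("hookout",(168,215),58),("hinge_out",(68,177),119),("dooredge",(165,322),119),("org_backL",(86,70),120),("org_backR",(262,98),120),("orgfrontR",(240,210),120),("tweez1",(570,132),8),("tweez2",(580,195),8),("box",(405,178),50)]:
  print(n,onz(a,*C(u,v),z))
# tray ellipse: rim outer edge at top z=28, extents in crop
ds=r.silhouettes("tray",a); p=[onz(a,*C(u,v),28) for u,v in((360,172),(612,165),(490,46),(490,293))]; print(p)
h=r.silhouettes("hook",a)[0]
print(h["extent"])
f=fit([(a,h["mask"])],(640,160,1.5),50);print(f.x,f.fun)
s=r.sense();print(s["orientation"],s["tcp_pos"])
E
```

```text
hookin [727.9 202.1  58. ]
hookout [571.9 213.3  58. ]
hinge_out [612.7 335.3 119. ]
dooredge [424.1 205.8 119. ]
org_backL [755.8 315.4 120. ]
org_backR [718.1  83.3 120. ]
orgfrontR [569. 111. 120.]
tweez1 [ 698.2 -349.     8. ]
tweez2 [ 607.5 -360.1    8. ]
box [ 624.3 -110.2   50. ]
[array([637. , -49.6,  28. ]), array([ 646.3, -400.5,   28. ]), array([ 818.1, -234.8,   28. ]), array([ 467.7, -227. ,   28. ])]
[196.0, 136.7, 216.4, 178.4]
[632.1113576  154.92598665 162.54652849] 0.8757062146892656
[[-9.32745811e-01  3.60534671e-01  4.88674432e-05]
 [ 3.60534674e-01  9.32745809e-01  6.53204787e-05]
 [-2.20306056e-05  7.85458106e-05 -9.99999997e-01]] [216.30193273 559.68417991 231.31608865]
```

>>> {"api": "apply_moves", "payload": {"increments": "0 0 0 -40 -13 0 0;0 0 0 -40 -13 0 0;0 0 0 -40 -13 0 0;0 0 0 -40 -13 -10 0;0 0 0 -40 -13 -10 0"}}

```text
clock: 1.55
tcp_pos: [380.3, 425.6, 251.2]
orientation: [[-0.933, 0.36, -0.0], [0.36, 0.933, -0.0], [0.0, -0.001, -1.0]]
contact_force: [0.2, 2.5, -0.4]
opening: 1.0
gripper_force: 0.0
```

>>> {"api": "apply_moves", "payload": {"increments": "0 0 0 -40 -13 -10 0;0 0 0 -40 -13 -10 0;0 0 0 -40 -13 -10 0;0 0 0 -40 -13 0 0;0 0 0 -40 -13 0 0"}}

```text
clock: 2.05
tcp_pos: [544.0, 293.1, 282.1]
orientation: [[-0.933, 0.361, 0.001], [0.361, 0.933, 0.001], [-0.001, 0.001, -1.0]]
contact_force: [0.3, 1.3, 0.4]
opening: 1.002
gripper_force: 0.0
```

>>> {"api": "apply_moves", "payload": {"increments": "0 0 0 -40 -13 0 0;0 0 0 -40 -13 0 0;0 0 0 -20 -6 0 0;0 0 -8 0 0 0 0;0 0 -8 0 0 0 0"}}

```text
clock: 2.55
tcp_pos: [624.9, 227.2, 280.8]
orientation: [[-0.996, 0.086, -0.001], [0.086, 0.996, -0.0], [0.001, -0.0, -1.0]]
contact_force: [-0.9, 0.1, 0.7]
opening: 1.005
gripper_force: 0.0
```

```bash
python3 - <<'E'
from h import *
a=r.grab_frame("wrist");save(a,"w1",k=1.5)
s=r.sense();print(s["orientation"],s["tcp_pos"],s["joints"],a["eye"])
for p in [a]+[r.grab_frame(n) for n in("top","scene")]:
  for d in r.silhouettes("hook",p):
    f=fit([(p,d["mask"])],(650,207,-.07),50);print(d["confidence"],d["extent"],d["mask"].sum(),f.x,f.fun)
E
```

```text
[[-9.97099391e-01  7.61086161e-02 -5.31866294e-04]
 [ 7.61086724e-02  9.97099525e-01 -8.63275137e-05]
 [ 5.23753361e-04 -1.26556749e-04 -9.99999855e-01]] [624.63356301 227.67956809 280.90147445] [ 2.72413504e-01  2.93633605e-01  1.21247970e+00  6.00858138e-05
  1.63601483e+00 -1.22219660e+00] [556.70495662 232.49453136 423.04218649]
0.67 [73.7, 39.4, 162.0, 60.0] 1432 [650. 207.  -7.] 1.0
0.64 [229.7, 122.6, 251.8, 239.5] 2385 [650.38466234 206.5162324  -11.4698511 ] 0.02786885245901638
0.67 [204.1, 136.9, 211.8, 167.4] 66 [652.87693016 200.1837455    1.33432581] 0.8240000000000001
0.58 [231.2, 210.9, 266.9, 220.0] 158 [650. 207.  -7.] 1.0
0.79 [303.6, 182.6, 323.0, 215.4] 244 [656.46199544 209.75594879 -11.4778542 ] 0.4575892857142857
0.57 [267.1, 136.7, 286.5, 147.7] 98 [650. 207.  -7.] 1.0
0.5 [233.7, 179.6, 263.5, 192.4] 210 [650. 207.  -7.] 1.0
```

View pics/w1.png

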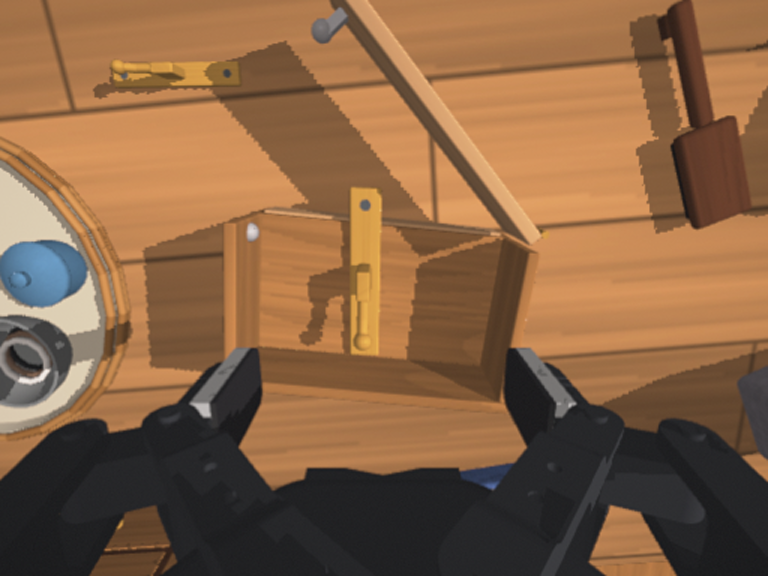

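>>> {"api": "apply_moves", "payload": {"increments": "0 0 2.2 0 0 0 0;0 0 0 -28 -18 20 0;0 0 0 0 0 45 0;0 0 0 0 0 45 0;0 0 0 0 0 20 0"}}

```text
clock: 3.35
tcp_pos: [647.0, 206.2, 145.5]
orientation: [[-0.991, 0.13, -0.007], [0.13, 0.991, -0.002], [0.007, -0.003, -1.0]]
contact_force: [-0.7, -0.8, -1.0]
opening: 0.996
gripper_force: 0.0
```

```bash
python3 - <<'E'
from h import *
a=r.grab_frame("wrist");save(a,"w2",k=1.5)
s=r.sense();print(s["orientation"],s["tcp_pos"])
for d in r.silhouettes("hook",a):
    f=fit([(a,d["mask"])],(650,207,-.11),50);print(d["confidence"],d["extent"],d["mask"].sum(),f.x,f.fun)
E
```

```text
[[-0.99149392  0.12975151 -0.01021549]
 [ 0.12978222  0.99153962 -0.00240042]
 [ 0.00981761 -0.00370579 -0.99994494]] [645.79503031 206.07726566 142.90156919]
0.97 [234.9, 100.4, 270.7, 283.0] 5522 [651.73564503 206.73742377 -11.27843276] 0.042980935875216675
0.63 [0.0, 0.5, 123.0, 18.4] 1641 [650. 207. -11.] 1.0
```

>>> {"api": "apply_moves", "payload": {"increments": "0 -0.6 -1 -6 1.5 0 0;0 0 0 0 0 30 0;0 0 0 0 0 30 0;0 0 0 0 0 12 0;0 0 0 0 0 0 0"}}

```text
clock: 3.95
tcp_pos: [656.3, 207.6, 78.9]
orientation: [[-0.994, 0.11, 0.009], [0.11, 0.994, -0.002], [-0.009, -0.001, -1.0]]
contact_force: [0.7, -0.6, -0.2]
opening: 1.001
gripper_force: 0.0
```

```bash
python3 - <<'E'
from h import *
s=r.sense();print(s["orientation"],s["tcp_pos"],s["contact_force"])
E
```

```text
[[-9.93877296e-01  1.10095017e-01  9.32781041e-03]
 [ 1.10084748e-01  9.93920902e-01 -1.60880854e-03]
 [-9.44822755e-03 -5.72108622e-04 -9.99955201e-01]] [656.34694122 207.56757053  78.92068571] [ 0.7093927  -0.56218568 -0.18173548]
```

>>> {"api": "apply_moves", "payload": {"increments": "0 0.5 0 4.5 -0.5 8 0;0 0 0 0 0 6 0;0 0 0 0 0 0 0;0 0 0 0 0 0 0"}}

```text
clock: 4.35
tcp_pos: [652.5, 207.6, 65.8]
orientation: [[-0.994, 0.11, 0.002], [0.11, 0.994, -0.0], [-0.002, 0.0, -1.0]]
contact_force: [0.3, -1.0, 0.3]
opening: 0.999
gripper_force: 0.0
```

>>> {"api": "apply_moves", "payload": {"increments": "0 0 0 0 0 0 1;0 0 0 0 0 0 1;0 0 0 0 0 0 1;0 0 0 0 0 0 1;0 0 0 0 0 0 1"}}

```text
clock: 4.85
tcp_pos: [652.2, 207.6, 65.3]
orientation: [[-0.994, 0.11, 0.002], [0.11, 0.994, -0.0], [-0.002, 0.0, -1.0]]
contact_force: [0.6, 5.5, 3.0]
opening: 0.142
gripper_force: 3.4
```

>>> {"api": "apply_moves", "payload": {"increments": "0 0 0 0 0 0 1;0 0 0 0 0 0 1;0 0 0 0 0 0 1;0 0 0 0 0 0 1"}}

```text
clock: 5.25
tcp_pos: [652.3, 207.6, 65.4]
orientation: [[-0.994, 0.11, 0.002], [0.11, 0.994, -0.0], [-0.002, 0.0, -1.0]]
contact_force: [0.8, 0.1, 0.5]
opening: 0.135
gripper_force: 59.1
```

>>> {"api": "apply_moves", "payload": {"increments": "0 0 0 0 0 -5 1;0 0 0 0 0 -15 1;0 0 0 0 0 -30 1;0 0 0 0 0 -40 1;0 0 0 0 0 -40 1"}}

```text
clock: 5.75
tcp_pos: [651.4, 207.4, 197.2]
orientation: [[-0.994, 0.11, 0.001], [0.11, 0.994, -0.0], [-0.001, -0.0, -1.0]]
contact_force: [0.6, 0.2, -1.3]
opening: 0.13
gripper_force: 58.8
```

>>> {"api": "apply_moves", "payload": {"increments": "0 0 0 0 -15 0 1;0 0 0 0 -35 0 1;0 0 0 0 -40 0 1;0 0 0 0 -40 0 1;0 0 0 0 -40 0 1"}}

```text
clock: 6.25
tcp_pos: [632.6, 37.0, 195.7]
orientation: [[-0.994, 0.11, 0.002], [0.11, 0.994, -0.0], [-0.002, -0.0, -1.0]]
contact_force: [0.7, -0.3, -1.9]
opening: 0.127
gripper_force: 58.8
```

```bash
python3 - <<'E'
from h import *
s=r.sense();print(s["orientation"],s["tcp_pos"],s["gripper_force"],s["joints"])
import itertools
for p in (r.grab_frame("wrist"),r.grab_frame("top"),r.grab_frame("scene")):
  if p["eye"][2]>1000 and p["eye"][0]<1000: save(p,"top2",(256,90,406,230),5)
  for n,z in(("tray",28),("lidded_box",25),("tie_bowl",42),("tweezers",12)):
    for d in r.silhouettes(n,p)[:1]:
      l,t,R,b=d["extent"]; c,_=cv2.minEnclosingCircle(np.argwhere(d["mask"])[:,::-1].astype(np.float32))
      print(n,round(d["confidence"],2),d["extent"],onz(p,*c,z),onz(p,l,(t+b)/2,z),onz(p,R,(t+b)/2,z),onz(p,(l+R)/2,t,z),onz(p,(l+R)/2,b,z))
E
```

```text
[[-9.93935660e-01  1.09947351e-01  1.86657549e-03]
 [ 1.09946739e-01  9.93937388e-01 -4.27673286e-04]
 [-1.90228071e-03 -2.19855842e-04 -9.99998166e-01]] [632.61014738  36.97398853 195.70162269] 58.800766468048096 [-2.22815743e-02  2.36378619e-01  1.43422523e+00 -3.87984386e-04
  1.46911317e+00 -1.48286901e+00]
tray 0.92 [0.7, 44.2, 188.7, 323.5] [ 612.7 -192.5   28. ] [ 612.8 -264.    28. ] [637.3 -42.9  28. ] [ 479.7 -113.2   28. ] [ 819.5 -207.1   28. ]
lidded_box 0.96 [94.5, 159.8, 159.9, 213.9] [ 625.6 -116.3   25. ] [ 629.2 -156.3   25. ] [637.9 -78.6  25. ] [ 601.7 -109.7   25. ] [ 667.3 -125.6   25. ]
tray 0.79 [277.8, 116.9, 371.4, 214.4] [ 643.9 -224.    28. ] [634.2 -56.8  28. ] [ 633.6 -401.7   28. ] [ 819.9 -233.7   28. ] [ 453.7 -225.5   28. ]
lidded_box 0.55 [284.2, 159.5, 304.0, 175.9] [ 631.5 -111.4   25. ] [627.  -80.6  25. ] [ 627.  -153.9   25. ] [ 657.9 -117.6   25. ] [ 596.2 -116.9   25. ]
tie_bowl 0.79 [293.2, 127.2, 320.5, 156.1] [ 716.8 -161.1   42. ] [ 721.5 -113.5   42. ] [ 721.2 -214.1   42. ] [ 776.2 -164.7   42. ] [ 667.  -162.9   42. ]
tray 0.76 [136.7, 208.5, 248.1, 309.1] [ 663.  -231.8   28. ] [ 593.  -397.5   28. ] [739.3 -74.1  28. ] [ 484.6 -168.4   28. ] [ 822.3 -291.4   28. ]
lidded_box 0.55 [212.1, 224.4, 232.9, 245.8] [ 623.6 -111.3   25. ] [ 609.5 -145.    25. ] [638.  -82.9  25. ] [585.4 -98.2  25. ] [ 660.7 -129.1   25. ]
tie_bowl 0.96 [205.8, 246.4, 231.8, 278.8] [ 712.9 -160.    42. ] [ 703.4 -201.5   42. ] [ 736.8 -128.1   42. ] [ 667.1 -143.2   42. ] [ 770.6 -185.3   42. ]
tweezers 0.23 [281.1, 145.6, 346.4, 183.9] [476.2 311.   12. ] [425.5 204.   12. ] [529.  429.2  12. ] [391.4 365.6  12. ] [556.5 270.1  12. ]
```

View pics/top2.png

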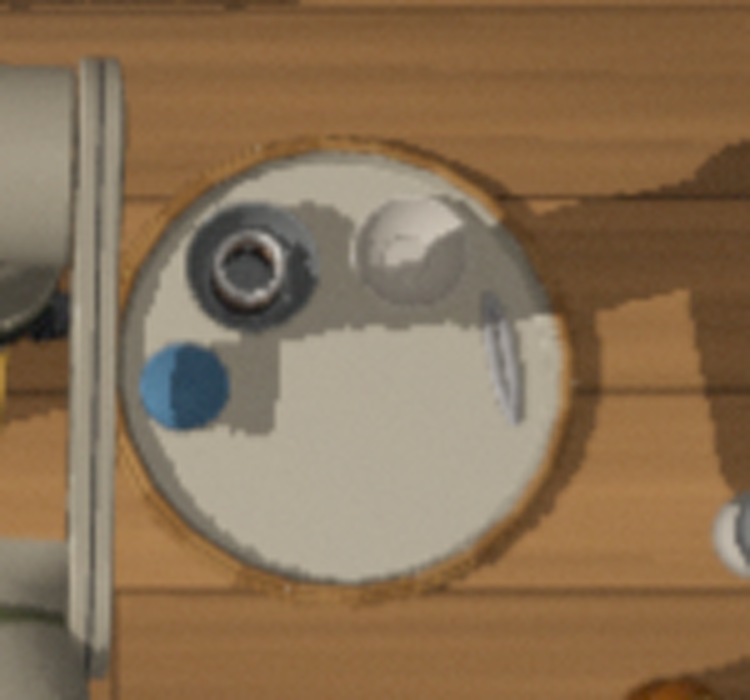

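>>> {"api": "apply_moves", "payload": {"increments": "0 0 0 3 -45 0 1;0 0 0 3 -45 0 1;0 0 0 3 -45 0 1;0 0 0 3 -45 0 1;0 0 0 3 -40 0 1"}}

```text
clock: 7.5
tcp_pos: [593.5, -180.4, 195.4]
orientation: [[-0.994, 0.111, 0.002], [0.111, 0.994, -0.001], [-0.002, -0.0, -1.0]]
contact_force: [-0.5, -0.7, -2.2]
opening: 0.129
gripper_force: 59.2
```

>>> {"api": "apply_moves", "payload": {"increments": "0 0 0 2 -30 0 1;0 0 0 0 0 10 1;0 0 0 0 0 25 1;0 0 0 0 0 25 1;0 0 0 0 0 0 1"}}

```text
clock: 8.0
tcp_pos: [586.1, -206.2, 130.4]
orientation: [[-0.994, 0.11, -0.005], [0.11, 0.994, 0.003], [0.006, 0.003, -1.0]]
contact_force: [-0.8, 0.2, -2.3]
opening: 0.128
gripper_force: 59.2
```

```bash
python3 - <<'E'
from h import *
a=r.grab_frame("wrist");save(a,"w3",k=1.5)
s=r.sense();print(s["orientation"],s["tcp_pos"],s["contact_force"],s["gripper_force"])
z=s["tcp_pos"][2]-15.4
for d in r.silhouettes("hook",a)[:2]:
    f=fit([(a,d["mask"])],(*s["tcp_pos"][:2],-.11),z);print(d["confidence"],d["extent"],d["mask"].sum(),f.x,f.fun)
E
```

```text
[[-0.99394629  0.1098299  -0.00285648]
 [ 0.10982465  0.9939491   0.0019344 ]
 [ 0.00305165  0.00160898 -0.99999405]] [ 587.27286182 -206.72467382  132.81479933] [ 1.16539325 -0.22964425 -1.22158422] 59.20841932296753
0.75 [455.8, 0.0, 508.5, 23.7] 1258 [ 587.27286182 -206.72467382  -11.        ] 1.0
0.56 [226.0, 86.6, 279.5, 318.2] 9214 [ 585.16305404 -207.58953141  -11.34404634] 0.31783519656474424
```

View pics/w3.png

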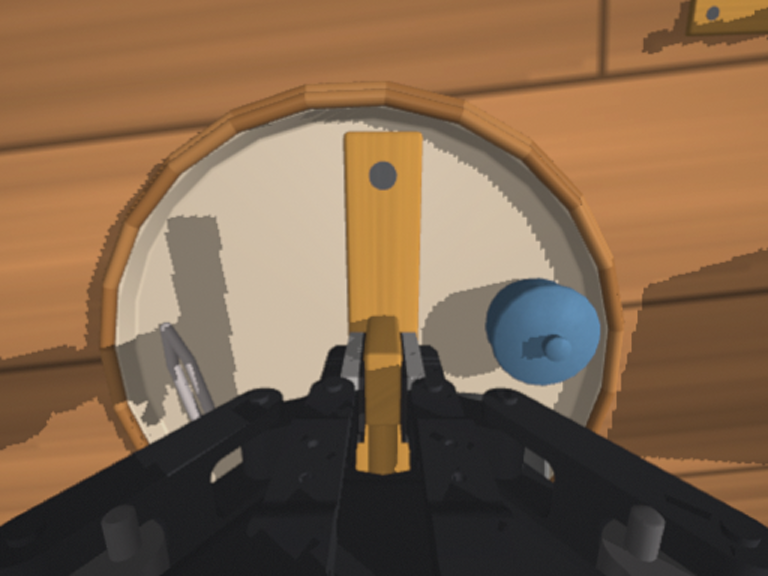

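The hook is held level over the tray, its outer end at (383,135). The blue box is at (543,330) and the tweezers at (185,375). I'll shift about 32 mm further from the box, then go down.

>>> {"api": "apply_moves", "payload": {"increments": "0 0 0 0 -16 0 1;0 0 0 0 -16 0 1;0 0 0 0 0 25 1;0 0 0 0 0 25 1;0 0 0 0 0 20 1"}}

```text
clock: 8.6
tcp_pos: [585.6, -241.7, 65.4]
orientation: [[-0.994, 0.111, 0.003], [0.111, 0.994, -0.001], [-0.003, -0.001, -1.0]]
contact_force: [-0.3, 1.0, -0.7]
opening: 0.131
gripper_force: 59.4
```

>>> {"api": "apply_moves", "payload": {"increments": "0 0 0 0 0 15 1;0 0 0 0 0 8 1;0 0 0 0 0 3 1;0 0 0 0 0 0 1;0 0 0 0 0 0 1"}}

```text
clock: 9.1
tcp_pos: [586.3, -240.4, 40.6]
orientation: [[-0.994, 0.11, 0.003], [0.11, 0.994, -0.001], [-0.004, -0.001, -1.0]]
contact_force: [-0.1, 0.5, -1.8]
opening: 0.134
gripper_force: 59.4
```

>>> {"api": "apply_moves", "payload": {"increments": "0 0 0 0 0 7 1;0 0 0 0 0 4 1;0 0 0 0 0 2 1;0 0 0 0 0 0 1;0 0 0 0 0 0 1"}}

```text
clock: 9.6
tcp_pos: [585.5, -239.8, 26.2]
orientation: [[-0.994, 0.11, 0.002], [0.11, 0.994, -0.0], [-0.002, -0.0, -1.0]]
contact_force: [-1.5, -0.1, -1.2]
opening: 0.127
gripper_force: 59.4
```

>>> {"api": "apply_moves", "payload": {"increments": "0 0 0 0 0 1 1;0 0 0 0 0 1 1;0 0 0 0 0 1 1;0 0 0 0 0 0 1"}}

```text
clock: 10.0
tcp_pos: [585.6, -239.9, 23.4]
orientation: [[-0.994, 0.11, 0.002], [0.11, 0.994, -0.0], [-0.002, -0.0, -1.0]]
contact_force: [0.0, -0.8, -0.6]
opening: 0.13
gripper_force: 59.3
```

>>> {"api": "apply_moves", "payload": {"increments": "0 0 0 0 0 1 1;0 0 0 0 0 0 1"}}

```text
clock: 10.2
tcp_pos: [585.6, -239.9, 23.3]
orientation: [[-0.994, 0.11, 0.002], [0.11, 0.994, -0.0], [-0.002, -0.0, -1.0]]
contact_force: [-4.2, 2.4, 7.1]
opening: 0.126
gripper_force: 60.4
```

>>> {"api": "apply_moves", "payload": {"increments": "0 0 0 0 0 0 0.7;0 0 0 0 0 0 0.5;0 0 0 0 0 0 0.4;0 0 0 0 0 0 0.4;0 0 0 0 0 0 0.4"}}

```text
clock: 10.7
tcp_pos: [585.5, -239.9, 22.2]
orientation: [[-0.994, 0.11, 0.002], [0.11, 0.994, -0.0], [-0.002, -0.0, -1.0]]
contact_force: [0.5, 0.0, 0.1]
opening: 0.601
gripper_force: 0.0
```

>>> {"api": "apply_moves", "payload": {"increments": "0 0 0 0 0 -10 0.4;0 0 0 0 0 -25 0.4;0 0 0 0 0 -40 0.4;0 0 0 0 0 -45 0.4;0 0 0 0 0 -45 0.4"}}

```text
clock: 11.2
tcp_pos: [584.9, -239.6, 189.5]
orientation: [[-0.994, 0.11, 0.002], [0.11, 0.994, -0.0], [-0.002, -0.0, -1.0]]
contact_force: [0.7, -1.3, 0.8]
opening: 0.6
gripper_force: 0.0
```

```bash
python3 - <<'E'
from h import *
a=r.grab_frame("wrist");t=r.grab_frame("top");save(t,"top3",(140,90,300,210),5)
s=r.sense();print(s["tcp_pos"],s["opening"],s["joints"])
for d in r.silhouettes("hook",a)[:3]:
    f=fit([(a,d["mask"])],(585,-240,-.11),8);print(d["confidence"],d["extent"],f.x,f.fun)
for p in(t,r.grab_frame("scene")):
  for d in r.silhouettes("door",p):print(d["confidence"],d["extent"],d["mask"].sum())
E
```

```text
[ 589.33015566 -241.85656129  197.58621556] 0.5997013045815385 [-4.70200286e-01  2.30369548e-01  1.43780181e+00  5.38215046e-04
  1.45729559e+00 -1.93060893e+00]
0.61 [237.9, 99.5, 265.5, 235.3] [ 584.46206895 -241.44003297  -10.51254222] 0.05820265379975875
0.58 [451.7, 6.1, 510.7, 36.1] [ 585. -240.  -11.] 1.0
0.86 [164.3, 166.2, 210.2, 220.7] 435
0.73 [284.1, 159.4, 303.7, 176.5] 278
0.46 [327.0, 190.2, 330.7, 200.9] 46
0.9 [283.1, 144.0, 344.0, 186.4] 964
```

View pics/top3.png

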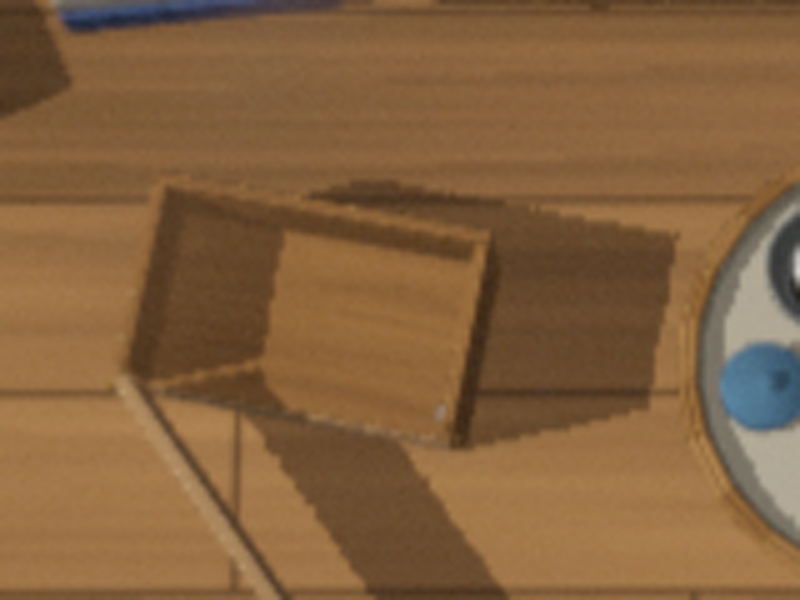

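The hook lies in the tray as planned. Next is the door: I'll refine the hinge and edge geometry.

```bash
python3 - <<'E'
from h import *
t=r.grab_frame("top")
K=lambda u,v:(140+u/5,90+v/5)
FR=onz(t,*K(460,445),120);BR=onz(t,*K(490,235),120);BL=onz(t,*K(163,182),120);H=onz(t,*K(122,378),119)
print(FR,BR,BL,H, [np.arctan2(*(a-b)[[1,0]]) for a,b in((BR,FR),)], np.arctan2(*(BL-BR)[[1,0]])-np.pi/2)
d=r.silhouettes("door",t)[0]; 
pts=np.array([onz(t,u,v,119) for v,u in np.argwhere(d["mask"])])[:,:2].astype(np.float32)
print(d["confidence"],cv2.minAreaRect(pts))
E
```

```text
[569.8 106.1 120. ] [718.1  86.3 120. ] [755.9 314.9 120. ] [616.9 339.7 119. ] [np.float64(-0.13272820293659193)] -0.16387153890082629
0.75 ((521.0743408203125, 274.15948486328125), (241.06011962890625, 45.99440383911133), 41.231239318847656)
```

>>> {"api": "apply_moves", "payload": {"increments": "0 0 2.3 0 35 0 1;0 0 2.3 0 40 0 1;0 0 0 5 45 0 1;0 0 0 5 45 0 1;0 0 0 5 45 0 1"}}

```text
clock: 12.1
tcp_pos: [605.0, -28.3, 185.6]
orientation: [[-0.982, 0.19, -0.001], [0.19, 0.982, 0.0], [0.001, -0.0, -1.0]]
contact_force: [1.0, 0.2, 0.1]
opening: 0.0
gripper_force: 0.0
```

>>> {"api": "apply_moves", "payload": {"increments": "0 0 0 20 40 0 1;0 0 0 20 40 0 1;0 0 0 25 40 0 1;0 0 0 25 40 0 1;0 0 0 25 40 0 1"}}

```text
clock: 12.6
tcp_pos: [529.2, 189.5, 185.5]
orientation: [[-0.982, 0.19, -0.001], [0.19, 0.982, -0.001], [0.001, -0.001, -1.0]]
contact_force: [0.4, 0.3, 0.5]
opening: -0.001
gripper_force: 0.0
```

>>> {"api": "apply_moves", "payload": {"increments": "0 0 0 35 22 0 1;0 0 0 35 22 0 1;0 0 0 34 23 0 1;0 0 0 0 0 0 1;0 0 0 0 0 0 1"}}

```text
clock: 13.1
tcp_pos: [440.6, 273.8, 185.8]
orientation: [[-0.982, 0.187, 0.0], [0.187, 0.982, -0.001], [-0.001, -0.001, -1.0]]
contact_force: [0.0, 0.1, 0.3]
opening: 0.001
gripper_force: 0.0
```

```bash
python3 - <<'E'
from h import *
a=r.grab_frame("wrist")
s=r.sense();T=s["tcp_pos"];print(T)
p=a.copy();im=a["pixels"].copy()
for X in([T[0],T[1],82],[615,337,119],[424,206,119]):
    q=proj(a,X);print(q);cv2.circle(im,(int(q[0]),int(q[1])),3,(255,0,0),-1)
p["pixels"]=im;save(p,"w4",k=1.5)
E
```

```text
[441.31598734 273.25515822 185.99906831]
[255.59631674 188.40795883]
[354.17958631 357.05516418]
[169.30768076 195.62232114]
```

View pics/w4.png

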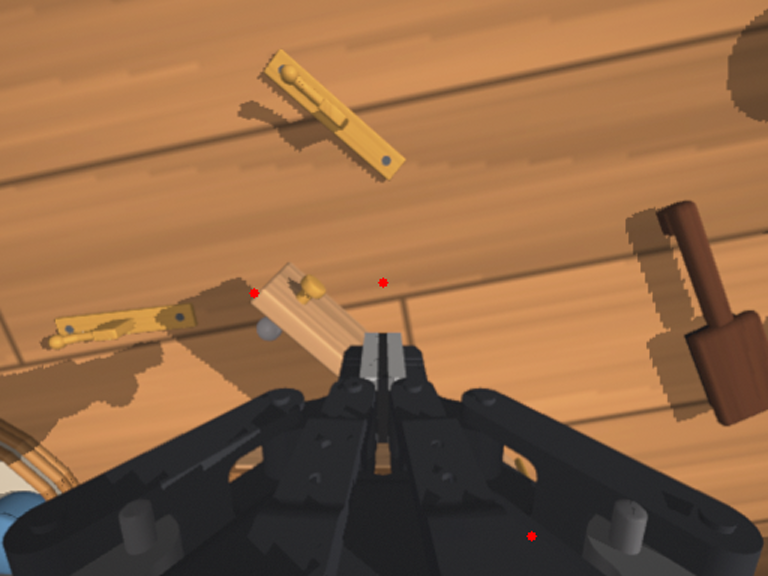

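>>> {"api": "apply_moves", "payload": {"increments": "0 0 0 0 0 35 1;0 0 0 0 0 35 1;0 0 0 0 0 30 1;0 0 0 0 0 5 1;0 0 0 0 0 0 1"}}

```text
clock: 13.65
tcp_pos: [441.5, 272.2, 80.8]
orientation: [[-0.982, 0.191, -0.001], [0.191, 0.982, -0.002], [0.001, -0.002, -1.0]]
contact_force: [-0.4, -0.4, 0.6]
opening: 0.003
gripper_force: 0.0
```

>>> {"api": "apply_moves", "payload": {"increments": "0 0 0 -9 -9.5 0 1;0 0 0 -9 -9.5 0 1;0 0 0 -12 -11 0 1;0 0 0 -12 -11 0 1;0 0 0 -12 -12 0 1"}}

```text
clock: 14.15
tcp_pos: [486.9, 210.1, 83.9]
orientation: [[-0.982, 0.19, 0.005], [0.19, 0.982, 0.001], [-0.005, 0.001, -1.0]]
contact_force: [0.5, 0.6, -0.4]
opening: -0.001
gripper_force: 0.1
```

>>> {"api": "apply_moves", "payload": {"increments": "0 0 0 -10.5 -6 0 1;0 0 0 -10.5 -6 0 1;0 0 0 -10.5 -5.5 0 1;0 0 0 -10.5 -5 0 1;0 0 0 -10 -3 0 1"}}

```text
clock: 14.65
tcp_pos: [531.7, 175.9, 82.1]
orientation: [[-0.982, 0.19, 0.002], [0.19, 0.982, -0.0], [-0.002, 0.0, -1.0]]
contact_force: [0.5, -0.6, -0.9]
opening: 0.003
gripper_force: 0.1
```

>>> {"api": "apply_moves", "payload": {"increments": "0 0 0 -8 -2 0 1;0 0 0 -8 -2 0 1;0 0 0 -8 -2 0 1;0 0 0 -5 -1 0 1;0 0 0 0 0 0 1"}}

```text
clock: 15.15
tcp_pos: [558.3, 164.0, 81.9]
orientation: [[-0.982, 0.19, 0.001], [0.19, 0.982, -0.0], [-0.001, 0.0, -1.0]]
contact_force: [-1.7, 2.2, 0.3]
opening: 0.004
gripper_force: 0.9
```

```bash
python3 - <<'E'
from h import *
s=r.sense();print(s["tcp_pos"],s["contact_force"])
b=r.grab_frame("scene");save(b,"s5",(265,130,365,205),7)
E
```

```text
[558.30095451 164.04556599  81.8756123 ] [-1.66243738  2.1625359   0.31399342]
```

View pics/s5.png

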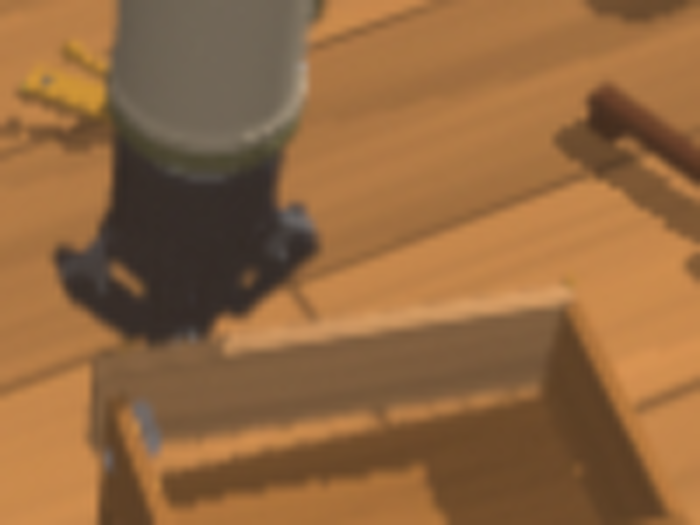

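The door, running from (95,360) to (565,290), is still a little open. The free edge at its left end stands slightly off the wall corner near (120,405). I'll keep pushing in small steps.

>>> {"api": "apply_moves", "payload": {"increments": "0 0 0 -3 0 0 1;0 0 0 -3 0 0 1;0 0 0 -3 0 0 1;0 0 0 0 0 0 1"}}

```text
clock: 15.6
tcp_pos: [567.7, 162.1, 82.4]
orientation: [[-0.982, 0.19, 0.003], [0.19, 0.982, -0.0], [-0.003, 0.0, -1.0]]
contact_force: [-0.2, -0.3, 0.6]
opening: 0.001
gripper_force: 0.0
```

>>> {"api": "apply_moves", "payload": {"increments": "0 0 0 -3 0 0 1;0 0 0 -2 0 0 1;0 0 0 0 0 0 1;0 0 0 0 0 0 1"}}

```text
clock: 16.0
tcp_pos: [570.8, 161.5, 82.1]
orientation: [[-0.982, 0.189, -0.001], [0.189, 0.982, -0.0], [0.001, -0.0, -1.0]]
contact_force: [-6.7, 0.3, 5.0]
opening: -0.003
gripper_force: 3.5
```

>>> {"api": "apply_moves", "payload": {"increments": "0 0 0 -1.5 0 0 1;0 0 0 0 0 0 1;0 0 0 0 0 0 1"}}

```text
clock: 16.3
tcp_pos: [570.9, 161.5, 82.0]
orientation: [[-0.982, 0.189, -0.004], [0.189, 0.982, -0.0], [0.003, -0.001, -1.0]]
contact_force: [-14.2, 0.8, 9.8]
opening: -0.002
gripper_force: 7.4
```

Stiff at the stop, so the door is home. I'll back off straight out, rise, and check.

>>> {"api": "apply_moves", "payload": {"increments": "0 0 0 5 0 0 1;0 0 0 20 0 0 1;0 0 0 30 0 0 1;0 0 0 0 0 0 1;0 0 0 0 0 -40 1"}}

```text
clock: 16.8
tcp_pos: [514.5, 170.6, 116.4]
orientation: [[-0.982, 0.189, -0.009], [0.189, 0.982, -0.003], [0.008, -0.004, -1.0]]
contact_force: [0.2, 0.1, 0.7]
opening: -0.003
gripper_force: 0.0
```

>>> {"api": "apply_moves", "payload": {"increments": "0 0 0 20 0 -40 1;0 0 0 40 0 -30 1;0 0 0 40 0 0 1;0 0 0 0 0 0 1;0 0 0 0 0 0 1"}}

```text
clock: 17.3
tcp_pos: [421.3, 190.7, 192.5]
orientation: [[-0.982, 0.189, 0.004], [0.189, 0.982, 0.0], [-0.004, 0.001, -1.0]]
contact_force: [-0.2, 0.6, 0.4]
opening: 0.004
gripper_force: 0.0
```

```bash
python3 - <<'E'
from h import *
s=r.sense();print(s["tcp_pos"],s["contact_force"])
t=r.grab_frame("top");b=r.grab_frame("scene")
A=cv2.resize(t["pixels"][110:220,155:385],(690,330));B=cv2.resize(b["pixels"][130:220,130:360],(690,270))
cv2.imwrite("pics/f.png",np.vstack([A,B])[:,:,::-1])
for d in r.silhouettes("hook",t)[:4]:
    f=fit([(t,d["mask"])],(585,-240,-.11),8);print(d["extent"],f.x,f.fun)
E
```

```text
[421.28296037 190.71025029 192.52657115] [-0.21871212  0.60477727  0.40898421]
[319.2, 155.9, 334.5, 200.9] [ 585.27595455 -239.75278722  -11.70144196] 0.06313131313131315
[181.8, 238.1, 202.5, 262.6] [ 585. -240.  -11.] 1.0
[235.7, 209.0, 265.9, 217.9] [ 585. -240.  -11.] 1.0
```

View pics/f.png

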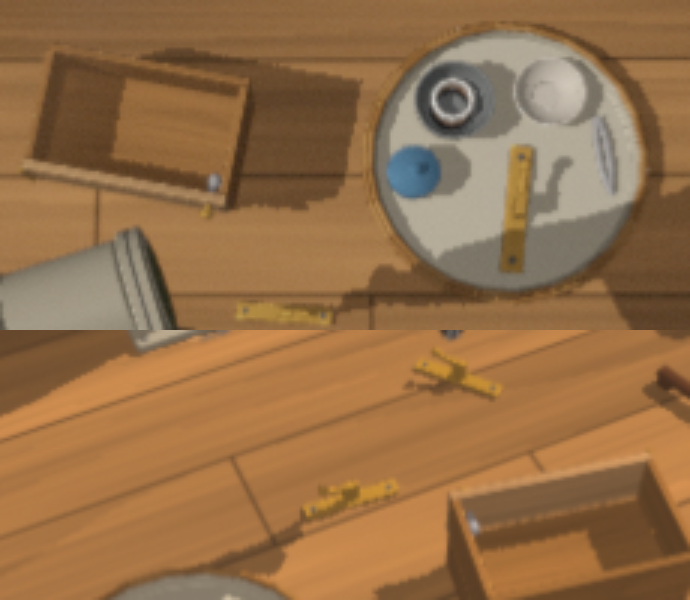

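The door panel, (25,165)–(230,205), lies flush across the front. The hook, (520,150)–(512,270), sits inside the rim, and the other things have not moved. Handing in.

```bash
python3 -c "
from workcell import r
print(r.finish_job())"
```

```text
the job is handed in; nothing more can be done
None
```

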